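# Clamp a walking-stick blank and lock the set bolt with its jam nut

### The arm

A 6-joint arm with a two-finger parallel gripper is mounted at the origin on the work surface. World frame = base frame: x ahead of the robot, y to its left, z up, the work surface at z = 0. Lengths are in m, angles in rad, forces in N, time in s.
With the tool pointing down it reaches from about 0.35 to 0.975 m from the base axis. Payload 7.1 kg.
Tool frame: the origin (TCP) lies between the finger pads; the fingertips stand 14 mm ahead of it and the grasp point (between the pads) lies 5 mm behind it (arm.tcp_to_tips is the distance from the TCP to the fingertips, in m); z points along the fingers, y is the line along which they close (so a half turn about z gives the same grasp; the last joint's range is limited). The gripper opens to 88 mm and grips with 3 to 60 N. Pads are 20 mm wide; open, the fingers measure 115 mm over their backs; the gripper's body (75 mm by 178 mm) begins 61 mm behind the grasp point.
Start: joints at [-1.282, 0.423, 1.63, -0, 1.089, -0.019], TCP at [0.189, -0.596, 0.237] pointing down, gripper open.
Joint ranges: [-3, 3], [-0.9, 2.11], [0.09, 2.58], [-1.31, 4.45], [0.11, 2.69], [-2.54, 2.54]. Speed limits (rad/s): [2.39, 2.39, 3.01, 3.14, 3.14, 3.14].

### API

Orientations are given as a unit quaternion [w, x, y, z].
In Python, from bench import arm gives the robot as it stands.
- The arm moves only by the tool arm_command, never from a script. Its arguments are lists of equal length, an entry for each row: "dp": the shift along the world's x, y, z in cm, a list of three; "turn": the turn, a rotation vector about the world's x, y, z in rad, a list of three; "jaw": the gripper's target within -1 to 1 (fully open at 1, half-way at 0, shut at -1). A call has 1 to 20 rows; each row shifts and turns the commanded pose from where the row before left it; what a row does not reach is not made up. A row lasts 1/8 s, in which the tool goes at most 62.5 mm and 10.7 degrees, less where a joint would pass 70% of its speed; a pose out of reach is approached as far as the arm can. A call with a gripper value outside its range is refused whole. The fingers move at their own pace and stop on an object; the grip force is fixed at half the most. Time passes only in rows, so rows that do not move let the fingers close. It gives the time, the measured TCP pose, the force, the opening and the grip force at its end, in the units of the state.
- arm.get_obs(): the state, without advancing time (a new reading comes with each control period).
- arm.get_image(name): name is "side" or "top" or "wrist"; returns (picture, depth): 400x640x3 uint8, red, green, blue; 400x640 float32, m along the optical axis (not along the pixel's ray), 0 where there is no reading.
- arm.calibration(name): a dict with "fx", "fy", "cx", "cy" (pixels), "dist" ([k1, k2, p1, p2, k3] as OpenCV has them; the pictures are not rectified), "extrinsics" (4x4, takes a point from world to camera coordinates). Camera axes: x right, y down, z forward; pixel columns grow to the right and rows downward; lengths in m; the calibration is good to about 2 mm. A picture is of the moment at which its call begins: read the wrist's pose just before it. calibration takes no time and is no camera call; for the wrist camera it gives the pose at the moment of the call.
- arm.close_job(): hands the job in; it is judged then, once.
The state is a dict: "clock": time; "joint_pos": joint angles; "joint_velocities": joint speeds; "tau": joint torques, N m; "tool_pos": TCP position; "orientation": TCP orientation; "ft_force": force on the tool from outside, world axes, zero at the start; "ft_torque": the same for the moment, N m; "gripper_width": finger opening in m; "grasp_force": force on a finger pad.
Only numpy, scipy, OpenCV 4.12 (cv2) and the standard library are available. Lean on these libraries where they do the work, as an engineer would, in place of code of your own. Each camera call takes 0.05 s, during which the arm holds its last target. There are 200 camera calls.

### The job

In the stick-holding fixture, turn the brass square-headed set bolt clockwise until its tip bears firmly on the stick blank; then run the steel hexagon jam nut on it down against the boss and tighten it so the setting is locked. Both should be firm but not forced, the stick must not be crushed or the thread strained, nothing else on the bench is to be disturbed, and let go when done.

Things in the scene. Friction and masses are not known exactly. Their poses are not given: they have to be found in the camera images.
- fixture: dark green cast fixture bolted to the bench: base plate 190 x 150 mm, two posts and a bridge beam (158 mm along its x, 50 mm along its y, top face 98 mm up) with a fixed steel boss, 33 mm diameter, on it. The boss's flat top is 121 to 123 mm above the bench, differing from time to time. Origin at the underside's centre; z up, y along the stick; bolt, nut and boss stand on its z axis.
- setbolt: vertical set bolt, right-hand thread 17 mm thick, 6 mm travel a turn, brass square head 22 mm across flats, 16 mm high. Origin at the head's centre; z up, x and y square to the flats. Clockwise from above drives it down; the nut stays put. Drag 0.14 N m. Its domed tip starts 0.5 to 2 mm off the stick; once it bears, the torque rises above the drag: 0.12 N m more is firm, 0.23 crushes it.
- jamnut: steel hexagon jam nut on the bolt, red mark on top: 36 mm across flats, 42 over corners, 18 high, top 13 mm below the bolt head, underside 1 to 3.5 mm off the boss at first. Origin at its centre; z up; flats face its x axis and every 60 degrees. Clockwise drives it down, 6 mm a turn, drag 0.12 N m. On the boss the torque rises: 0.24 N m above the drag is tight, 0.42 strains it. Both stay put when let go.
- blank: loose round stick blank of pale wood, 30 mm diameter, 300 mm long, lying level in two V cradles of the fixture under the bridge. Origin at the middle of its axis, 45 mm above the bench; its y axis runs along it.
- spare_nut: bystander: a second, loose hexagon nut lying on the bench, 36 mm across flats, 18 mm high; origin at the centre of its underside
- mallet: bystander: dark wooden carver's mallet standing on its head, 80 mm across, 205 mm tall; origin at the centre of its underside
- wax_jar: bystander: amber glass jar with a brass lid, 70 mm across, 60 mm tall; origin at the centre of its underside
- stick_knob: bystander: turned brass walking-stick knob standing up, 48 mm across, 85 mm tall; origin at the centre of its underside
- ferrule: bystander: copper ferrule (short tube) standing up, 34 mm across, 30 mm tall; origin at the centre of its underside
- gouge: bystander: carving gouge with a wooden handle lying on the bench, 200 mm long; origin at the middle, underside
There are look-alikes about, which are no part of the job. Leave any pink look-alike of the fixture alone.

How it is judged:
On the way, in this order (a step that is already met when the one before it is completed fails the run):
1. the set bolt's tip bears on the stick blank with more than 50 N while the jam nut is still clear of the boss (contact force between setbolt and blank above 50 N and contact force between jamnut and fixture below 1 N), for 0.2 s.
2. the jam nut is tightened against the boss with more than 150 N (contact force between jamnut and fixture above 150 N), for 0.2 s.
At the end, for the whole second after the job is handed in: The set bolt's tip presses the stick blank with 40 to 250 N, the jam nut presses on the boss with 80 to 450 N, both are let go, and the blank lies within 20 mm of where it was (contact force between setbolt and blank between 40 and 250 N and contact force between jamnut and fixture between 80 and 450 N and distance of blank from where it was at the start of the episode below 0.02 m); the robot touches nothing.
It fails at once if the stick is crushed: the bolt's tip presses it with more than 250 N (contact force between setbolt and blank above 250 N).
It fails at once if the thread is strained: the jam nut presses on the boss with more than 450 N (contact force between jamnut and fixture above 450 N).
It fails at once if the blank is shifted by more than 20 mm (distance of blank from where it was at the start of the episode above 0.02 m).
It fails at once if a bystander is moved by more than 30 mm (distance of any of spare_nut, mallet, wax_jar, stick_knob, ferrule, gouge from where it was at the start of the episode above 0.03 m).
It also fails if it takes over 72 s, if anything falls off the work surface, if the arm or the gripper's body presses on something with over 40 N, if the wrist force passes 120 N, or if a joint passes its speed limit or range.

## Working session

There is one attempt and no reset: what is moved stays moved. The work goes in short steps, Python scripts to look and compute and a tool call to move; the robot and the scene stay as the last step left them, time stands still between calls to the robot, and variables do not carry over. Pictures are saved under pics/ and viewed, at most 10 in all, crops included, and the job is handed in when it is done.

Besides the shell and the picture viewer there is one more tool, called after "Call:" by a JSON object that holds its "fn" and its "kwargs". arm_command: Moves the arm, as the interface text tells. Its arguments: {"type":"object","properties":{"dp":{"type":"array"},"turn":{"type":"array"},"jaw":{"type":"array"}},"required":["dp","turn","jaw"]}

```bash
ls; mkdir -p pics
python3 - <<'E'
from bench import arm
import cv2,numpy as np
o=arm.get_obs();print({k:np.round(v,3) for k,v in o.items()})
ims=[]
for n in("side","top"):
    im,d=arm.get_image(n);np.savez(f"pics/{n}0.npz",im=im,d=d);c=arm.calibration(n);print(n,{k:np.round(v,3).tolist() for k,v in c.items()})
    cv2.imwrite(f"pics/{n}0.png",im[:,:,::-1])
E
```

```text
pics
{'clock': np.float64(0.0), 'joint_pos': array([-1.282,  0.424,  1.631, -0.   ,  1.089, -0.019]), 'joint_velocities': array([ 0.   , -0.001, -0.001, -0.   , -0.001, -0.001]), 'tau': array([-3.0000e-03, -5.4463e+01, -2.7367e+01,  6.4000e-02,  2.3000e-02,
       -0.0000e+00]), 'tool_pos': array([ 0.189, -0.595,  0.236]), 'orientation': array([-0.001,  0.988,  0.153, -0.   ]), 'ft_force': array([-0.87 ,  0.717, -0.28 ]), 'ft_torque': array([ 0.033, -0.038, -0.014]), 'grasp_force': np.float64(0.0), 'gripper_width': np.float64(0.088)}
side {'fx': 493.81, 'fy': 493.81, 'cx': 321.828, 'cy': 198.684, 'dist': [-0.09, 0.0, 0.0, 0.0, 0.0], 'extrinsics': [[-0.869, -0.494, -0.012, 0.361], [-0.35, 0.632, -0.692, 0.228], [0.35, -0.597, -0.722, 1.166], [0.0, 0.0, 0.0, 1.0]]}
top {'fx': 391.918, 'fy': 391.918, 'cx': 322.078, 'cy': 191.775, 'dist': [-0.006, 0.0, 0.0, 0.0, 0.0], 'extrinsics': [[0.007, -1.0, -0.011, 0.02], [-0.992, -0.006, -0.125, 0.437], [0.125, 0.011, -0.992, 1.102], [0.0, 0.0, 0.0, 1.0]]}
```

View pics/side0.png

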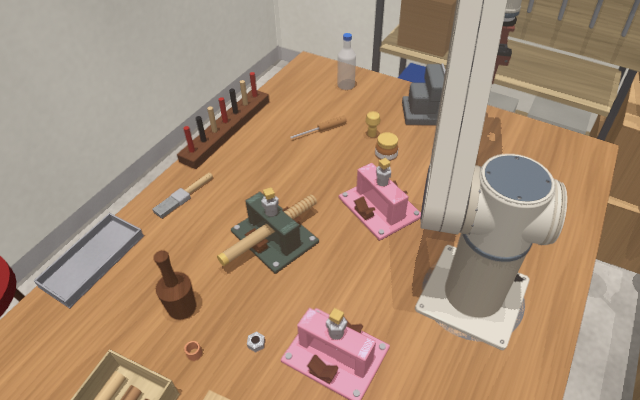

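View pics/top0.png

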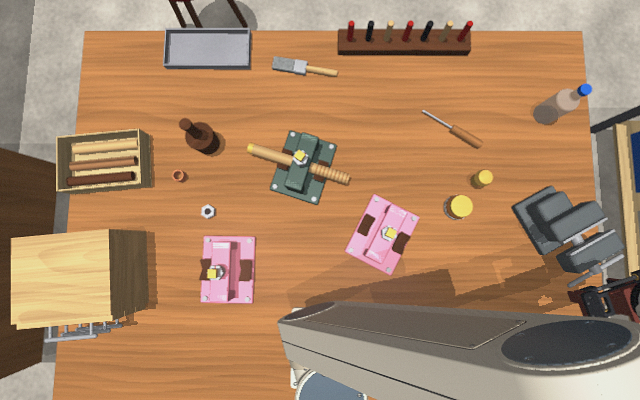

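The side view shows the green fixture at about (272,225), with its brass head at (269,195). In the top view the fixture is at (303,165) and the head at (299,156). The pink look-alikes are at (228,270) and (385,233). Next I'll triangulate the head.

```bash
cat > h.py <<'E'
import numpy as np,cv2
def K(c): return np.array([[c["fx"],0,c["cx"]],[0,c["fy"],c["cy"]],[0,0,1.]])
def ray(c,uv):
    p=cv2.undistortPoints(np.array(uv,float).reshape(-1,1,2),K(c),np.array(c["dist"]))[:,0]
    E=np.array(c["extrinsics"]);R,t=E[:3,:3],E[:3,3]
    return -R.T@t, np.c_[p,np.ones(len(p))]@R
def plane(c,uv,z):
    o,d=ray(c,uv);return o+d*((z-o[2])/d[:,2])[:,None]
def two(c1,a,c2,b):
    o1,d1=ray(c1,a);o2,d2=ray(c2,b);d1=d1[0];d2=d2[0]
    s=np.linalg.lstsq(np.c_[d1,-d2],o2-o1,rcond=None)[0]
    p,q=o1+s[0]*d1,o2+s[1]*d2;return (p+q)/2,np.linalg.norm(p-q)
def mask(im,box,h,s=(80,255),v=(60,255)):
    hsv=cv2.cvtColor(im,cv2.COLOR_RGB2HSV);m=cv2.inRange(hsv,(h[0],s[0],v[0]),(h[1],s[1],v[1]))
    k=np.zeros_like(m);x0,y0,x1,y1=box;k[y0:y1,x0:x1]=m[y0:y1,x0:x1];return k
def blob(m):
    n,l,st,ce=cv2.connectedComponentsWithStats(m);i=1+np.argmax(st[1:,4]);return ce[i],st[i],(l==i).astype(np.uint8)
E
python3 - <<'E'
from bench import arm
from h import *
C={n:arm.calibration(n) for n in("side","top")}
I={n:np.load(f"pics/{n}0.npz")["im"] for n in C}
cs,ss,_=blob(mask(I["side"],(258,185,282,206),(20,32),(120,255),(120,255)))
ct,s2,_=blob(mask(I["top"],(288,146,312,168),(20,32),(120,255),(120,255)))
print(cs,ss,ct,s2);print(two(C["side"],cs,C["top"],ct), plane(C["top"],ct,.17),plane(C["side"],cs,.165))
g=mask(I["top"],(265,125,345,210),(40,95),(30,255),(20,130));c,s,m=blob(g)
cnt=max(cv2.findContours(m,0,2)[0],key=cv2.contourArea);b=cv2.boxPoints(cv2.minAreaRect(cnt))
print(c,b,plane(C["top"],b,.01))
big=np.hstack([cv2.resize(I["side"][175:265,225:325],(400,360),interpolation=2),cv2.resize(I["top"][125:215,260:360],(400,360),interpolation=2)])
cv2.imwrite("pics/z0.png",big[:,:,::-1])
E
```

```text
[268.25757576 191.77272727] [263 188  11   9  66] [299.43478261 155.28985507] [295 150  10  11  69]
(array([0.5138013 , 0.08006996, 0.16619489]), np.float64(0.0017351971255725324)) [[0.51215472 0.07941753 0.17      ]] [[0.51543988 0.07935806 0.165     ]]
[303.01331967 167.3227459 ] [[269.40002 188.8    ]
 [289.60004 128.2    ]
 [336.7     143.90001]
 [316.5     204.50002]] [[ 0.44683048  0.17755411  0.01      ]
 [ 0.6301037   0.12145635  0.01      ]
 [ 0.58265715 -0.01955053  0.01      ]
 [ 0.4014566   0.03886116  0.01      ]]
```

View pics/z0.png

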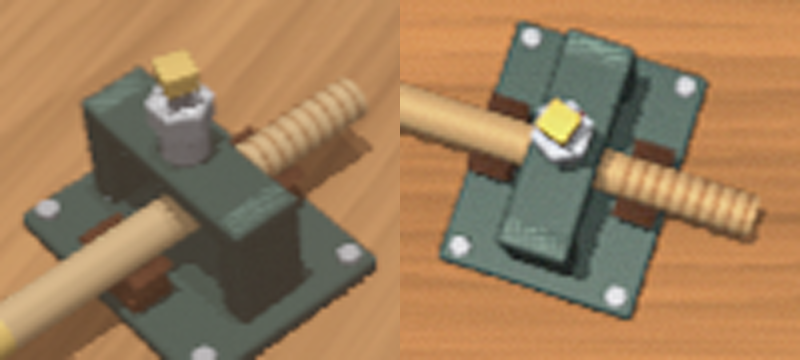

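The crops show the brass head on the steel nut above the green beam. I triangulated the head at about (0.513, 0.080, 0.166). I'll move above it and wind the wrist counter-clockwise on the way, so the full clockwise stroke is available.

Call:
{"fn": "arm_command", "kwargs": {"dp": [[0, 0, 4], [1, 2, 4], [2.4, 5, 4], [2.4, 5, 2], [2.4, 5, 0], [2.4, 5, 0], [2.4, 5, 0], [2.4, 5, 0], [2.4, 5, 0], [2.4, 5, 0], [2.4, 5, 0], [2.4, 5, 0], [2.4, 5, 0], [2.4, 5, 0], [2.4, 5, 0], [0.2, 0.5, 0], [0, 0, 0], [0, 0, 0]], "turn": [[0, 0, 0.15], [0, 0, 0.15], [0, 0, 0.15], [0, 0, 0.15], [0, 0, 0.15], [0, 0, 0.15], [0, 0, 0.15], [0, 0, 0.15], [0, 0, 0.15], [0, 0, 0.15], [0, 0, 0.15], [0, 0, 0.15], [0, 0, 0.15], [0, 0, 0.15], [0, 0, 0.15], [0, 0, 0], [0, 0, 0], [0, 0, 0]], "jaw": [1, 1, 1, 1, 1, 1, 1, 1, 1, 1, 1, 1, 1, 1, 1, 1, 1, 1]}}

```text
clock: 2.35
tool_pos: [0.5108, 0.074, 0.3732]
orientation: [-0.0, 0.289, 0.957, -0.0]
ft_force: [0.1, 1.3, -0.2]
gripper_width: 0.0878
grasp_force: 0.0
```

Run:
```python
from bench import arm
from h import *
o=arm.get_obs();print(o["clock"],np.round(o["joint_pos"],3),o["tool_pos"].round(4),o["orientation"].round(4),o["ft_torque"])
c=arm.calibration("wrist");im,d=arm.get_image("wrist")
np.savez("pics/w1.npz",im=im,d=d,**{k:np.array(v) for k,v in c.items()})
cv2.imwrite("pics/w1.png",im[:,:,::-1])
E=np.array(c["extrinsics"]);print((-E[:3,:3].T@E[:3,3]).round(3),E.round(3))
im2,d2=arm.get_image("top");np.savez("pics/t1.npz",im=im2,d=d2)
```

```text
2.35 [ 0.121  0.122  1.715 -0.     1.305 -0.864] [0.5108 0.074  0.3732] [-2.000e-04  2.886e-01  9.574e-01 -2.000e-04] [-0.05472566 -0.17888579 -0.01257938]
[0.447 0.117 0.521] [[ 0.553  0.833 -0.001 -0.344]
 [ 0.799 -0.53   0.282 -0.443]
 [ 0.235 -0.157 -0.959  0.413]
 [ 0.     0.     0.     1.   ]]
```

View pics/w1.png

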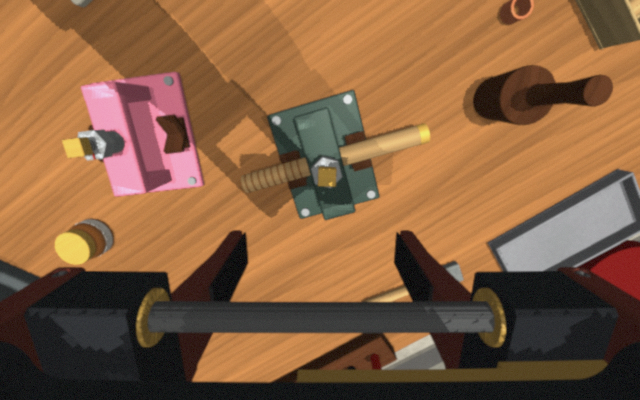

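The wrist view shows the brass head at about (326,178) on the nut at (327,165), with the green beam behind. Now I'll find where the flats face.

```bash
cat >> h.py <<'E'
def load(f):
    z=np.load(f);c={k:z[k] for k in("dist","extrinsics")};c.update({k:float(z[k]) for k in("fx","fy","cx","cy")});return z["im"],z["d"],c
E
python3 - <<'E'
from h import *
im,d,c=load("pics/w1.npz")
cv2.imwrite("pics/z1.png",cv2.resize(im[140:205,290:365],(750,650),interpolation=2)[:590,:,::-1])
m=mask(im,(308,160,345,195),(15,35),(110,255),(60,255));ce,st,mm=blob(m);print(ce,st)
print("depth",np.median(d[mm>0]),d[172:186,326].round(3))
cnt=max(cv2.findContours(mm,0,2)[0],key=cv2.contourArea);r=cv2.minAreaRect(cnt);b=cv2.boxPoints(r);P=plane(c,b,.17);print(r,P.round(4))
e=P[1]-P[0];print(np.degrees(np.arctan2(e[1],e[0])),np.linalg.norm(e),np.linalg.norm(P[2]-P[1]),plane(c,ce,.168))
E
```

```text
[326.6180758  176.57725948] [318 167  18  20 343]
depth 0.35745174 [0.354 0.354 0.357 0.357 0.357 0.358 0.358 0.357 0.359 0.358 0.359 0.358
 0.359 0.361]
((326.5, 176.5), (19.0, 17.0), 90.0) [[0.4977 0.0788 0.17  ]
 [0.5088 0.0956 0.17  ]
 [0.5283 0.083  0.17  ]
 [0.5169 0.0659 0.17  ]]
56.425329612417094 0.020167494756165784 0.023193138932245918 [[0.51337526 0.08076976 0.168     ]]
```

View pics/z1.png

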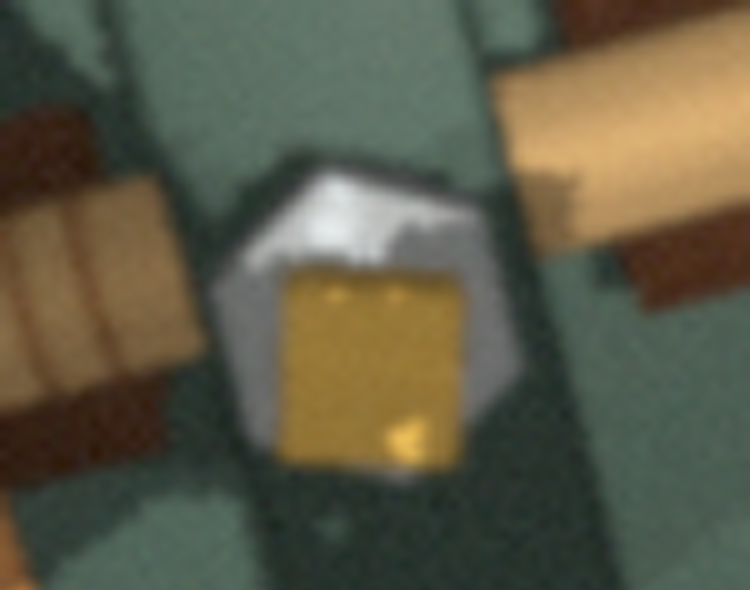

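The crop shows the head nearly square to the image axes, so the jaw's closing axis (56.5°) already matches a flat pair. Next I'll get heights from depth, checked against the 98 mm beam top.

Run:
```python
from h import *
im,d,c=load("pics/w1.npz")
E=c["extrinsics"]
vv,uu=np.mgrid[140:205,290:365];o,r=ray(c,np.c_[uu.ravel(),vv.ravel()])
P=(o+r*d[vv.ravel(),uu.ravel()][:,None]).reshape(65,75,3)
def z(x0,y0,x1,y1): q=P[y0:y1,x0:x1].reshape(-1,3);print((x0,y0,x1,y1),np.median(q,0).round(4),np.percentile(q[:,2],[5,95]).round(4))
z(30,31,44,44)   # head top
z(30,19,36,25)   # nut top
z(14,3,44,12)    # beam
h=(P[:,:,2]>.16)&(P[:,:,2]<.19); q=P[h];print(len(q),q.mean(0),(q.min(0)+q.max(0))/2)
r=cv2.minAreaRect((q[q[:,2]>np.median(q[:,2])-.003][:,:2]*1000).astype(np.float32));print(r)
n=(P[:,:,2]>.136)&(P[:,:,2]<.15);q=P[n];r=cv2.minAreaRect((q[:,:2]*1000).astype(np.float32));print(r,np.median(q[:,2]))
```

```text
(30, 31, 44, 44) [0.5134 0.0806 0.1704] [0.1693 0.1716]
(30, 19, 36, 25) [0.499  0.0844 0.1414] [0.1404 0.1429]
(14, 3, 44, 12) [0.4848 0.0873 0.0973] [0.0959 0.0986]
348 [0.51281229 0.08091733 0.1699361 ] [0.51316141 0.08070822 0.16653223]
((513.56982421875, 80.52629852294922), (20.545589447021484, 22.40704917907715), 56.382869720458984)
((513.481201171875, 80.57508850097656), (36.213653564453125, 40.11826705932617), 11.172322273254395) 0.14125374369518595
```

Call:
{"fn": "arm_command", "kwargs": {"dp": [[0.26, 0.66, -4], [0, 0, -5], [0, 0, -5], [0, 0, -2.5], [0, 0, 0], [0, 0, 0]], "turn": [[0, 0, 0], [0, 0, 0], [0, 0, 0], [0, 0, 0], [0, 0, 0], [0, 0, 0]], "jaw": [1, 1, 1, 1, 1, 1]}}

```text
clock: 3.2
tool_pos: [0.5147, 0.0813, 0.2095]
orientation: [0.001, 0.288, 0.958, 0.0]
ft_force: [0.6, -0.4, -0.1]
gripper_width: 0.0876
grasp_force: 0.0
```

```bash
cat > s.py <<'E'
from bench import arm
import numpy as np
o=arm.get_obs();q=o["orientation"]
print(round(float(o["clock"]),2),"j",np.round(o["joint_pos"],3),"p",o["tool_pos"].round(4),"yaw",round(np.degrees(2*np.arctan2(q[2],q[1])),2),"q",q.round(4),"F",o["ft_force"].round(2),"T",o["ft_torque"].round(3),"w",round(float(o["gripper_width"]),4),"g",round(float(o["grasp_force"]),1))
E
python3 s.py
```

```text
3.2 j [ 0.134  0.307  1.882 -0.     0.951 -0.852] p [0.5147 0.0813 0.2095] yaw 146.5 q [8.000e-04 2.882e-01 9.576e-01 4.000e-04] F [ 0.65 -0.44 -0.06] T [-0.017 -0.172 -0.026] w 0.0876 g 0.0
```

Call:
{"fn": "arm_command", "kwargs": {"dp": [[-0.12, -0.06, -2.5], [0, 0, -1.5], [0, 0, -0.75], [0, 0, 0], [0, 0, 0], [0, 0, 0]], "turn": [[0, 0, 0], [0, 0, 0], [0, 0, 0], [0, 0, 0], [0, 0, 0], [0, 0, 0]], "jaw": [1, 1, 1, 1, 1, 1]}}

```text
clock: 3.95
tool_pos: [0.5131, 0.0812, 0.1613]
orientation: [0.0, 0.288, 0.958, 0.0]
ft_force: [-0.4, 0.2, 0.8]
gripper_width: 0.0877
grasp_force: 0.0
```

Call:
{"fn": "arm_command", "kwargs": {"dp": [[0, 0, 0], [0, 0, 0], [0, 0, 0], [0, 0, 0], [0, 0, 0], [0, 0, 0], [0, 0, 0], [0, 0, 0]], "turn": [[0, 0, 0], [0, 0, 0], [0, 0, 0], [0, 0, 0], [0, 0, 0], [0, 0, 0], [0, 0, 0], [0, 0, 0]], "jaw": [-0.3, -0.5, -0.6, -0.7, -1, -1, -1, -1]}}

```text
clock: 4.95
tool_pos: [0.5128, 0.0812, 0.1607]
orientation: [0.0, 0.288, 0.958, 0.0]
ft_force: [-0.2, 1.0, 0.0]
gripper_width: 0.0218
grasp_force: 29.7
```

```bash
python3 s.py
```

```text
4.95 j [ 0.134  0.377  1.919  0.     0.846 -0.853] p [0.5128 0.0812 0.1607] yaw 146.53 q [0.000e+00 2.879e-01 9.577e-01 1.000e-04] F [-0.18  1.02  0.02] T [ 0.172 -0.243 -0.121] w 0.0218 g 29.7
```

Call:
{"fn": "arm_command", "kwargs": {"dp": [[0, 0, -0.01], [0, 0, -0.01], [0, 0, -0.01], [0, 0, -0.01], [0, 0, 0]], "turn": [[0, 0, -0.1], [0, 0, -0.1], [0, 0, -0.1], [0, 0, -0.1], [0, 0, 0]], "jaw": [-1, -1, -1, -1, -1]}}

```text
clock: 5.58
tool_pos: [0.5129, 0.0812, 0.1604]
orientation: [0.0, 0.472, 0.882, 0.0]
ft_force: [0.4, 2.5, -0.5]
gripper_width: 0.0219
grasp_force: 29.7
```

```bash
python3 s.py
```

```text
5.58 j [ 0.134  0.378  1.919  0.     0.845 -0.454] p [0.5129 0.0812 0.1604] yaw 123.68 q [1.000e-04 4.720e-01 8.816e-01 2.000e-04] F [ 0.43  2.55 -0.5 ] T [ 0.275 -0.236 -0.149] w 0.0219 g 29.7
```

Call:
{"fn": "arm_command", "kwargs": {"dp": [[0, 0, -0.01], [0, 0, 0]], "turn": [[0, 0, -0.1], [0, 0, 0]], "jaw": [-1, -1]}}

```text
clock: 5.82
tool_pos: [0.5129, 0.0813, 0.1603]
orientation: [0.0, 0.515, 0.857, 0.0]
ft_force: [0.5, 1.7, -0.7]
gripper_width: 0.022
grasp_force: 29.7
```

```bash
python3 s.py
```

```text
5.83 j [ 0.134  0.378  1.919  0.     0.845 -0.355] p [0.5129 0.0813 0.1603] yaw 118.03 q [1.000e-04 5.148e-01 8.573e-01 2.000e-04] F [ 0.53  1.72 -0.66] T [ 0.234 -0.299 -0.071] w 0.022 g 29.7
```

Call:
{"fn": "arm_command", "kwargs": {"dp": [[0, 0, -0.01], [0, 0, 0]], "turn": [[0, 0, -0.1], [0, 0, 0]], "jaw": [-1, -1]}}

```text
clock: 6.08
tool_pos: [0.5129, 0.0812, 0.1602]
orientation: [0.0, 0.557, 0.831, 0.0]
ft_force: [1.5, 2.5, -2.6]
gripper_width: 0.0221
grasp_force: 29.7
```

```bash
python3 s.py
```

```text
6.08 j [ 0.134  0.378  1.919  0.     0.844 -0.256] p [0.5129 0.0812 0.1602] yaw 112.35 q [1.000e-04 5.566e-01 8.308e-01 2.000e-04] F [ 1.49  2.49 -2.61] T [ 0.321 -0.354 -0.113] w 0.0221 g 29.7
```

```bash
sed -i 's/"w",round/"tau6",round(float(o["tau"][5]),3),"w",round/' s.py; python3 s.py
```

```text
6.08 j [ 0.134  0.378  1.919  0.     0.844 -0.256] p [0.5129 0.0812 0.1602] yaw 112.35 q [1.000e-04 5.566e-01 8.308e-01 2.000e-04] F [ 1.49  2.49 -2.61] T [ 0.321 -0.354 -0.113] tau6 0.382 w 0.0221 g 29.7
```

Call:
{"fn": "arm_command", "kwargs": {"dp": [[0, 0, -0.005], [0, 0, -0.005]], "turn": [[0, 0, -0.05], [0, 0, -0.05]], "jaw": [-1, -1]}}

```text
clock: 6.32
tool_pos: [0.5129, 0.0812, 0.1601]
orientation: [0.0, 0.598, 0.802, 0.0]
ft_force: [2.1, 1.5, -1.7]
gripper_width: 0.0217
grasp_force: 29.6
```

```bash
python3 s.py
```

```text
6.33 j [ 0.134  0.378  1.919  0.     0.844 -0.156] p [0.5129 0.0812 0.1601] yaw 106.61 q [1.000e-04 5.975e-01 8.018e-01 2.000e-04] F [ 2.07  1.5  -1.71] T [ 0.422 -0.343  0.151] tau6 -0.386 w 0.0217 g 29.6
```

Call:
{"fn": "arm_command", "kwargs": {"dp": [[0, 0, -0.005], [0, 0, -0.005]], "turn": [[0, 0, -0.05], [0, 0, -0.05]], "jaw": [-1, -1]}}

```text
clock: 6.58
tool_pos: [0.5129, 0.0813, 0.16]
orientation: [0.0, 0.637, 0.771, 0.0]
ft_force: [1.7, 3.0, -2.0]
gripper_width: 0.0218
grasp_force: 29.6
```

```bash
python3 s.py
```

```text
6.58 j [ 0.134  0.378  1.919  0.     0.844 -0.056] p [0.5129 0.0813 0.16  ] yaw 100.88 q [1.000e-04 6.369e-01 7.710e-01 3.000e-04] F [ 1.7   3.01 -2.01] T [ 0.339 -0.341  0.141] tau6 -0.38 w 0.0218 g 29.6
```

Moving torque reads 0.14–0.15 N m, which is the drag alone. I'll continue in small steps.

Call:
{"fn": "arm_command", "kwargs": {"dp": [[0, 0, -0.005], [0, 0, -0.005]], "turn": [[0, 0, -0.05], [0, 0, -0.05]], "jaw": [-1, -1]}}

```text
clock: 6.82
tool_pos: [0.513, 0.0813, 0.1599]
orientation: [0.0, 0.675, 0.738, 0.0]
ft_force: [1.3, 2.7, -1.3]
gripper_width: 0.0218
grasp_force: 29.6
```

```bash
python3 s.py
```

```text
6.83 j [0.134 0.379 1.919 0.    0.844 0.044] p [0.513  0.0813 0.1599] yaw 95.15 q [1.000e-04 6.746e-01 7.382e-01 3.000e-04] F [ 1.31  2.73 -1.3 ] T [ 0.319 -0.269  0.123] tau6 -0.38 w 0.0218 g 29.6
```

Call:
{"fn": "arm_command", "kwargs": {"dp": [[0, 0, -0.005], [0, 0, -0.005]], "turn": [[0, 0, -0.05], [0, 0, -0.05]], "jaw": [-1, -1]}}

```text
clock: 7.08
tool_pos: [0.513, 0.0813, 0.1598]
orientation: [0.0, 0.711, 0.704, 0.0]
ft_force: [1.3, 3.0, -1.2]
gripper_width: 0.0215
grasp_force: 29.6
```

```bash
python3 s.py
```

```text
7.08 j [0.134 0.379 1.919 0.    0.843 0.144] p [0.513  0.0813 0.1598] yaw 89.42 q [1.000e-04 7.107e-01 7.035e-01 3.000e-04] F [ 1.28  2.99 -1.24] T [ 0.379 -0.345  0.128] tau6 -0.379 w 0.0215 g 29.6
```

Call:
{"fn": "arm_command", "kwargs": {"dp": [[0, 0, -0.005]], "turn": [[0, 0, -0.05]], "jaw": [-1]}}

```text
clock: 7.2
tool_pos: [0.513, 0.0813, 0.1597]
orientation: [0.0, 0.728, 0.686, 0.0]
ft_force: [1.3, 3.2, -1.7]
gripper_width: 0.022
grasp_force: 29.6
```

```bash
python3 s.py
```

```text
7.2 j [0.134 0.379 1.919 0.    0.843 0.194] p [0.513  0.0813 0.1597] yaw 86.56 q [1.000e-04 7.280e-01 6.856e-01 3.000e-04] F [ 1.28  3.24 -1.66] T [ 0.385 -0.333  0.144] tau6 -0.377 w 0.022 g 29.6
```

Call:
{"fn": "arm_command", "kwargs": {"dp": [[0, 0, -0.005], [0, 0, -0.005]], "turn": [[0, 0, -0.05], [0, 0, -0.05]], "jaw": [-1, -1]}}

```text
clock: 7.45
tool_pos: [0.513, 0.0812, 0.1597]
orientation: [0.0, 0.761, 0.648, 0.0]
ft_force: [1.3, -0.8, -0.6]
gripper_width: 0.0216
grasp_force: 29.7
```

```bash
python3 s.py
```

```text
7.45 j [0.134 0.379 1.919 0.    0.843 0.294] p [0.513  0.0812 0.1597] yaw 80.83 q [2.000e-04 7.614e-01 6.483e-01 3.000e-04] F [ 1.33 -0.82 -0.62] T [-0.347 -0.247  0.107] tau6 -0.388 w 0.0216 g 29.7
```

Call:
{"fn": "arm_command", "kwargs": {"dp": [[0, 0, -0.005]], "turn": [[0, 0, -0.05]], "jaw": [-1]}}

```text
clock: 7.58
tool_pos: [0.5131, 0.0812, 0.1596]
orientation: [0.0, 0.777, 0.629, 0.0]
ft_force: [1.7, 2.3, -1.2]
gripper_width: 0.0217
grasp_force: 29.7
```

```bash
python3 s.py
```

```text
7.58 j [ 0.134  0.379  1.919 -0.     0.843  0.344] p [0.5131 0.0812 0.1596] yaw 77.97 q [2.000e-04 7.773e-01 6.291e-01 3.000e-04] F [ 1.65  2.31 -1.19] T [ 0.241 -0.267  0.127] tau6 -0.372 w 0.0217 g 29.7
```

Call:
{"fn": "arm_command", "kwargs": {"dp": [[0, 0, -0.005], [0, 0, -0.005]], "turn": [[0, 0, -0.05], [0, 0, -0.05]], "jaw": [-1, -1]}}

```text
clock: 7.82
tool_pos: [0.5131, 0.0812, 0.1595]
orientation: [0.0, 0.808, 0.589, 0.0]
ft_force: [2.1, 2.3, -1.6]
gripper_width: 0.0215
grasp_force: 29.7
```

```bash
python3 s.py
```

```text
7.83 j [ 0.134  0.379  1.919 -0.     0.843  0.444] p [0.5131 0.0812 0.1595] yaw 72.24 q [2.000e-04 8.078e-01 5.895e-01 3.000e-04] F [ 2.08  2.27 -1.6 ] T [ 0.25  -0.307  0.12 ] tau6 -0.37 w 0.0215 g 29.7
```

Call:
{"fn": "arm_command", "kwargs": {"dp": [[0, 0, -0.005]], "turn": [[0, 0, -0.05]], "jaw": [-1]}}

```text
clock: 7.95
tool_pos: [0.513, 0.0811, 0.1595]
orientation: [0.0, 0.822, 0.569, 0.0]
ft_force: [1.8, 1.6, -0.7]
gripper_width: 0.0217
grasp_force: 29.7
```

```bash
python3 s.py
```

```text
7.95 j [ 0.134  0.379  1.919 -0.     0.843  0.494] p [0.513  0.0811 0.1595] yaw 69.37 q [2.000e-04 8.223e-01 5.691e-01 3.000e-04] F [ 1.84  1.56 -0.67] T [ 0.258 -0.313  0.175] tau6 -0.368 w 0.0217 g 29.7
```

Call:
{"fn": "arm_command", "kwargs": {"dp": [[0, 0, -0.005], [0, 0, -0.005]], "turn": [[0, 0, -0.05], [0, 0, -0.05]], "jaw": [-1, -1]}}

```text
clock: 8.2
tool_pos: [0.5131, 0.0811, 0.1594]
orientation: [0.0, 0.85, 0.527, 0.0]
ft_force: [2.2, 1.3, -0.6]
gripper_width: 0.0215
grasp_force: 29.7
```

```bash
python3 s.py
```

```text
8.2 j [ 0.134  0.379  1.919 -0.     0.842  0.594] p [0.5131 0.0811 0.1594] yaw 63.64 q [2.000e-04 8.497e-01 5.273e-01 3.000e-04] F [ 2.16  1.3  -0.64] T [ 0.214 -0.309  0.147] tau6 -0.365 w 0.0215 g 29.7
```

Call:
{"fn": "arm_command", "kwargs": {"dp": [[0, 0, -0.005]], "turn": [[0, 0, -0.05]], "jaw": [-1]}}

```text
clock: 8.32
tool_pos: [0.5131, 0.0811, 0.1594]
orientation: [0.0, 0.863, 0.506, 0.0]
ft_force: [1.3, 1.8, -0.5]
gripper_width: 0.0219
grasp_force: 29.7
```

```bash
python3 s.py
```

```text
8.32 j [ 0.134  0.38   1.919 -0.     0.842  0.644] p [0.5131 0.0811 0.1594] yaw 60.78 q [2.000e-04 8.626e-01 5.059e-01 4.000e-04] F [ 1.29  1.79 -0.47] T [ 0.242 -0.336  0.153] tau6 -0.364 w 0.0219 g 29.7
```

Call:
{"fn": "arm_command", "kwargs": {"dp": [[0, 0, -0.005], [0, 0, -0.005]], "turn": [[0, 0, -0.05], [0, 0, -0.05]], "jaw": [-1, -1]}}

```text
clock: 8.57
tool_pos: [0.5131, 0.0811, 0.1592]
orientation: [0.0, 0.887, 0.462, 0.0]
ft_force: [1.0, 2.4, -1.2]
gripper_width: 0.0218
grasp_force: 29.7
```

```bash
python3 s.py
```

```text
8.57 j [ 0.134  0.38   1.919 -0.     0.842  0.744] p [0.5131 0.0811 0.1592] yaw 55.05 q [2.000e-04 8.868e-01 4.621e-01 3.000e-04] F [ 0.96  2.36 -1.17] T [ 0.266 -0.297  0.189] tau6 -0.36 w 0.0218 g 29.7
```

Call:
{"fn": "arm_command", "kwargs": {"dp": [[0, 0, -0.005]], "turn": [[0, 0, -0.05]], "jaw": [-1]}}

```text
clock: 8.7
tool_pos: [0.5131, 0.0811, 0.1592]
orientation: [0.0, 0.898, 0.44, 0.0]
ft_force: [1.9, 1.1, -0.4]
gripper_width: 0.0218
grasp_force: 29.7
```

```bash
python3 s.py
```

```text
8.7 j [ 0.134  0.38   1.919 -0.     0.842  0.794] p [0.5131 0.0811 0.1592] yaw 52.19 q [2.000e-04 8.981e-01 4.398e-01 4.000e-04] F [ 1.86  1.06 -0.38] T [ 0.218 -0.261  0.175] tau6 -0.358 w 0.0218 g 29.7
```

Call:
{"fn": "arm_command", "kwargs": {"dp": [[0, 0, -0.005]], "turn": [[0, 0, -0.05]], "jaw": [-1]}}

```text
clock: 8.82
tool_pos: [0.5131, 0.0811, 0.1592]
orientation: [0.0, 0.909, 0.417, 0.0]
ft_force: [1.9, 1.6, -0.7]
gripper_width: 0.0216
grasp_force: 29.7
```

```bash
python3 s.py
```

```text
8.82 j [ 0.134  0.38   1.919 -0.     0.842  0.844] p [0.5131 0.0811 0.1592] yaw 49.32 q [2.000e-04 9.088e-01 4.172e-01 4.000e-04] F [ 1.87  1.64 -0.65] T [ 0.238 -0.275  0.126] tau6 -0.356 w 0.0216 g 29.7
```

Call:
{"fn": "arm_command", "kwargs": {"dp": [[0, 0, -0.005]], "turn": [[0, 0, -0.05]], "jaw": [-1]}}

```text
clock: 8.95
tool_pos: [0.5131, 0.0811, 0.1591]
orientation: [0.0, 0.919, 0.394, 0.0]
ft_force: [0.9, 1.6, -0.4]
gripper_width: 0.0215
grasp_force: 29.7
```

```bash
python3 s.py
```

```text
8.95 j [ 0.134  0.38   1.919 -0.     0.842  0.894] p [0.5131 0.0811 0.1591] yaw 46.46 q [2.000e-04 9.189e-01 3.944e-01 4.000e-04] F [ 0.94  1.56 -0.37] T [ 0.19  -0.302  0.17 ] tau6 -0.354 w 0.0215 g 29.7
```

Call:
{"fn": "arm_command", "kwargs": {"dp": [[0, 0, -0.005], [0, 0, -0.005]], "turn": [[0, 0, -0.05], [0, 0, -0.05]], "jaw": [-1, -1]}}

```text
clock: 9.2
tool_pos: [0.5131, 0.0811, 0.159]
orientation: [0.0, 0.937, 0.348, 0.0]
ft_force: [2.6, 0.4, -0.6]
gripper_width: 0.0218
grasp_force: 29.8
```

```bash
python3 s.py
```

```text
9.2 j [ 0.134  0.38   1.919 -0.     0.841  0.994] p [0.5131 0.0811 0.159 ] yaw 40.73 q [2.000e-04 9.375e-01 3.480e-01 4.000e-04] F [ 2.57  0.43 -0.55] T [ 0.216 -0.288  0.224] tau6 -0.349 w 0.0218 g 29.8
```

Call:
{"fn": "arm_command", "kwargs": {"dp": [[0, 0, -0.005]], "turn": [[0, 0, -0.05]], "jaw": [-1]}}

```text
clock: 9.32
tool_pos: [0.5131, 0.0811, 0.159]
orientation: [0.0, 0.946, 0.324, 0.0]
ft_force: [2.0, 1.6, -0.3]
gripper_width: 0.0222
grasp_force: 29.8
```

```bash
python3 s.py
```

```text
9.32 j [ 0.134  0.38   1.919 -0.     0.841  1.044] p [0.5131 0.0811 0.159 ] yaw 37.87 q [2.000e-04 9.459e-01 3.245e-01 4.000e-04] F [ 2.02  1.59 -0.29] T [ 0.214 -0.278  0.161] tau6 -0.347 w 0.0222 g 29.8
```

Call:
{"fn": "arm_command", "kwargs": {"dp": [[0, 0, -0.005]], "turn": [[0, 0, -0.05]], "jaw": [-1]}}

```text
clock: 9.45
tool_pos: [0.5131, 0.0811, 0.1589]
orientation: [0.0, 0.954, 0.301, 0.0]
ft_force: [1.7, 0.6, 0.1]
gripper_width: 0.0218
grasp_force: 29.8
```

```bash
python3 s.py
```

```text
9.45 j [ 0.134  0.38   1.919 -0.     0.841  1.094] p [0.5131 0.0811 0.1589] yaw 35.0 q [2.000e-04 9.537e-01 3.007e-01 4.000e-04] F [1.71 0.57 0.15] T [ 0.248 -0.243  0.154] tau6 -0.344 w 0.0218 g 29.8
```

Call:
{"fn": "arm_command", "kwargs": {"dp": [[0, 0, -0.005]], "turn": [[0, 0, -0.05]], "jaw": [-1]}}

```text
clock: 9.57
tool_pos: [0.5131, 0.0811, 0.1589]
orientation: [0.0, 0.961, 0.277, 0.0]
ft_force: [1.3, 1.2, -0.3]
gripper_width: 0.0217
grasp_force: 29.8
```

```bash
python3 s.py
```

```text
9.57 j [ 0.134  0.38   1.919 -0.     0.841  1.144] p [0.5131 0.0811 0.1589] yaw 32.14 q [1.000e-04 9.609e-01 2.768e-01 4.000e-04] F [ 1.31  1.2  -0.3 ] T [ 0.276 -0.3    0.229] tau6 -0.342 w 0.0217 g 29.8
```

Call:
{"fn": "arm_command", "kwargs": {"dp": [[0, 0, -0.005]], "turn": [[0, 0, -0.05]], "jaw": [-1]}}

```text
clock: 9.7
tool_pos: [0.5131, 0.0811, 0.1589]
orientation: [0.0, 0.968, 0.253, 0.0]
ft_force: [1.2, 1.4, -0.2]
gripper_width: 0.022
grasp_force: 29.8
```

```bash
python3 s.py
```

```text
9.7 j [ 0.134  0.38   1.919 -0.     0.841  1.194] p [0.5131 0.0811 0.1589] yaw 29.27 q [2.000e-04 9.675e-01 2.527e-01 4.000e-04] F [ 1.18  1.4  -0.2 ] T [ 0.226 -0.259  0.186] tau6 -0.339 w 0.022 g 29.8
```

Call:
{"fn": "arm_command", "kwargs": {"dp": [[0, 0, -0.005]], "turn": [[0, 0, -0.05]], "jaw": [-1]}}

```text
clock: 9.82
tool_pos: [0.5131, 0.081, 0.1588]
orientation: [0.0, 0.974, 0.228, 0.0]
ft_force: [1.7, 1.1, 1.3]
gripper_width: 0.022
grasp_force: 29.8
```

```bash
python3 s.py
```

```text
9.82 j [ 0.134  0.38   1.919 -0.     0.841  1.244] p [0.5131 0.081  0.1588] yaw 26.41 q [2.000e-04 9.736e-01 2.284e-01 4.000e-04] F [1.7  1.09 1.3 ] T [ 0.149 -0.244  0.194] tau6 -0.337 w 0.022 g 29.8
```

Call:
{"fn": "arm_command", "kwargs": {"dp": [[0, 0, -0.005]], "turn": [[0, 0, -0.05]], "jaw": [-1]}}

```text
clock: 9.95
tool_pos: [0.5131, 0.081, 0.1588]
orientation: [0.0, 0.979, 0.204, 0.0]
ft_force: [0.3, 1.6, 0.1]
gripper_width: 0.0215
grasp_force: 29.8
```

```bash
python3 s.py
```

```text
9.95 j [ 0.134  0.38   1.92  -0.     0.841  1.294] p [0.5131 0.081  0.1588] yaw 23.55 q [2.00e-04 9.79e-01 2.04e-01 4.00e-04] F [0.31 1.59 0.08] T [ 0.156 -0.185  0.22 ] tau6 -0.334 w 0.0215 g 29.8
```

Call:
{"fn": "arm_command", "kwargs": {"dp": [[0, 0, -0.005]], "turn": [[0, 0, -0.05]], "jaw": [-1]}}

```text
clock: 10.07
tool_pos: [0.513, 0.081, 0.1587]
orientation: [0.0, 0.984, 0.179, 0.0]
ft_force: [1.1, 1.3, 0.2]
gripper_width: 0.0218
grasp_force: 29.9
```

```bash
python3 s.py
```

```text
10.07 j [ 0.134  0.38   1.92  -0.     0.841  1.344] p [0.513  0.081  0.1587] yaw 20.68 q [2.000e-04 9.838e-01 1.795e-01 4.000e-04] F [1.1  1.32 0.17] T [ 0.196 -0.216  0.206] tau6 -0.331 w 0.0218 g 29.9
```

Call:
{"fn": "arm_command", "kwargs": {"dp": [[0, 0, -0.005]], "turn": [[0, 0, -0.05]], "jaw": [-1]}}

```text
clock: 10.2
tool_pos: [0.5131, 0.081, 0.1587]
orientation: [0.0, 0.988, 0.155, 0.0]
ft_force: [1.2, 1.2, -0.1]
gripper_width: 0.0216
grasp_force: 29.9
```

```bash
python3 s.py
```

```text
10.2 j [ 0.134  0.381  1.92  -0.     0.841  1.394] p [0.5131 0.081  0.1587] yaw 17.82 q [1.000e-04 9.879e-01 1.549e-01 4.000e-04] F [ 1.21  1.2  -0.13] T [ 0.133 -0.162  0.215] tau6 -0.328 w 0.0216 g 29.9
```

Turned 2.25 rad, past the largest possible gap, and the torque is rising gently to about 0.21. So the tip is bearing; the target is about 0.26.

Call:
{"fn": "arm_command", "kwargs": {"dp": [[0, 0, -0.005]], "turn": [[0, 0, -0.05]], "jaw": [-1]}}

```text
clock: 10.32
tool_pos: [0.513, 0.081, 0.1586]
orientation: [0.0, 0.991, 0.13, 0.0]
ft_force: [1.5, 1.5, 0.4]
gripper_width: 0.0217
grasp_force: 29.9
```

```bash
python3 s.py
```

```text
10.32 j [ 0.134  0.381  1.92  -0.     0.841  1.444] p [0.513  0.081  0.1586] yaw 14.95 q [2.000e-04 9.915e-01 1.301e-01 4.000e-04] F [1.55 1.47 0.43] T [ 0.132 -0.135  0.245] tau6 -0.325 w 0.0217 g 29.9
```

Call:
{"fn": "arm_command", "kwargs": {"dp": [[0, 0, -0.005]], "turn": [[0, 0, -0.05]], "jaw": [-1]}}

```text
clock: 10.45
tool_pos: [0.5131, 0.081, 0.1586]
orientation: [0.0, 0.994, 0.105, 0.0]
ft_force: [1.5, 1.4, 0.3]
gripper_width: 0.0215
grasp_force: 29.9
```

```bash
python3 s.py
```

```text
10.45 j [ 0.134  0.381  1.92  -0.     0.841  1.494] p [0.5131 0.081  0.1586] yaw 12.09 q [1.000e-04 9.944e-01 1.053e-01 4.000e-04] F [1.48 1.4  0.31] T [ 0.111 -0.205  0.27 ] tau6 -0.322 w 0.0215 g 29.9
```

Call:
{"fn": "arm_command", "kwargs": {"dp": [[0, 0, -0.005]], "turn": [[0, 0, -0.05]], "jaw": [-1]}}

```text
clock: 10.58
tool_pos: [0.513, 0.081, 0.1586]
orientation: [0.0, 0.997, 0.08, 0.0]
ft_force: [0.9, 1.1, 1.6]
gripper_width: 0.0221
grasp_force: 29.9
```

```bash
python3 s.py
```

```text
10.57 j [ 0.134  0.381  1.92  -0.     0.841  1.544] p [0.513  0.081  0.1586] yaw 9.23 q [2.000e-04 9.968e-01 8.040e-02 3.000e-04] F [0.92 1.11 1.6 ] T [ 0.124 -0.13   0.189] tau6 -0.319 w 0.0221 g 29.9
```

Call:
{"fn": "arm_command", "kwargs": {"dp": [[0, 0, -0.005], [0, 0, -0.005]], "turn": [[0, 0, -0.05], [0, 0, -0.05]], "jaw": [-1, -1]}}

```text
clock: 10.82
tool_pos: [0.513, 0.081, 0.1585]
orientation: [0.0, 1.0, 0.031, 0.0]
ft_force: [1.9, 0.9, 0.7]
gripper_width: 0.0216
grasp_force: 29.9
```

```bash
python3 s.py
```

```text
10.82 j [ 0.134  0.381  1.92  -0.     0.84   1.644] p [0.513  0.081  0.1585] yaw 3.5 q [1.000e-04 9.995e-01 3.050e-02 3.000e-04] F [1.88 0.95 0.68] T [ 0.056 -0.086  0.261] tau6 -0.313 w 0.0216 g 29.9
```

Call:
{"fn": "arm_command", "kwargs": {"dp": [[0, 0, -0.005]], "turn": [[0, 0, -0.05]], "jaw": [-1]}}

```text
clock: 10.95
tool_pos: [0.513, 0.081, 0.1584]
orientation: [0.0, 1.0, 0.005, 0.0]
ft_force: [0.9, 1.4, 0.3]
gripper_width: 0.0214
grasp_force: 29.9
```

```bash
python3 s.py
```

```text
10.95 j [ 0.134  0.381  1.92  -0.     0.84   1.694] p [0.513  0.081  0.1584] yaw 0.63 q [1.0e-04 1.0e+00 5.5e-03 3.0e-04] F [0.93 1.35 0.27] T [ 0.129 -0.084  0.263] tau6 -0.309 w 0.0214 g 29.9
```

Call:
{"fn": "arm_command", "kwargs": {"dp": [[0, 0, -0.005]], "turn": [[0, 0, -0.05]], "jaw": [-1]}}

```text
clock: 11.08
tool_pos: [0.513, 0.081, 0.1584]
orientation: [0.0, 1.0, -0.019, 0.0]
ft_force: [1.0, 0.7, 2.2]
gripper_width: 0.0218
grasp_force: 29.9
```

```bash
python3 s.py
```

```text
11.07 j [ 0.134  0.381  1.92  -0.     0.84   1.744] p [0.513  0.081  0.1584] yaw -2.23 q [ 1.000e-04  9.998e-01 -1.950e-02  4.000e-04] F [0.98 0.75 2.16] T [ 0.154 -0.144  0.273] tau6 -0.306 w 0.0218 g 29.9
```

Moving torque is now about 0.265, so the bolt is firm. Next I'll release, lift, and wind the wrist back for the nut.

Call:
{"fn": "arm_command", "kwargs": {"dp": [[0, 0, 0], [0, 0, 0], [0, 0, 0], [0, 0, 0], [0, 0, 0], [0, 0, 0], [0, 0, 0], [0, 0, 3], [0, 0, 5], [0, 0, 5], [0, 0, 0]], "turn": [[0, 0, 0], [0, 0, 0], [0, 0, 0], [0, 0, 0], [0, 0, 0], [0, 0, 0], [0, 0, 0], [0, 0, 0], [0, 0, 0], [0, 0, 0.15], [0, 0, 0.18]], "jaw": [-1, -1, 1, 1, 1, 1, 1, 1, 1, 1, 1]}}

```text
clock: 12.45
tool_pos: [0.515, 0.0814, 0.2924]
orientation: [0.0, 0.989, 0.146, 0.004]
ft_force: [0.5, 0.0, -0.2]
gripper_width: 0.0877
grasp_force: 0.0
```

Call:
{"fn": "arm_command", "kwargs": {"dp": [[0, 0, 0], [0, 0, 0], [0, 0, 0], [0, 0, 0], [0, 0, 0], [0, 0, 0], [0, 0, 0], [0, 0, 0], [0, 0, 0], [0, 0, 0], [0, 0, 0], [0, 0, 0], [0, 0, 0], [0, 0, 0], [0, 0, 0], [0, 0, 0], [0, 0, 0], [0, 0, 0], [0, 0, 0], [0, 0, 0]], "turn": [[0, 0, 0.18], [0, 0, 0.18], [0, 0, 0.18], [0, 0, 0.18], [0, 0, 0.18], [0, 0, 0.18], [0, 0, 0.18], [0, 0, 0.18], [0, 0, 0.18], [0, 0, 0.18], [0, 0, 0.18], [0, 0, 0.18], [0, 0, 0.18], [0, 0, 0.18], [0, 0, 0.18], [0, 0, 0.18], [0, 0, 0.18], [0, 0, 0.18], [0, 0, 0.18], [0, 0, 0.15]], "jaw": [1, 1, 1, 1, 1, 1, 1, 1, 1, 1, 1, 1, 1, 1, 1, 1, 1, 1, 1, 1]}}

```text
clock: 14.95
tool_pos: [0.5126, 0.0811, 0.2881]
orientation: [-0.0, -0.353, 0.936, 0.0]
ft_force: [0.4, 0.8, 0.5]
gripper_width: 0.0877
grasp_force: 0.0
```

```bash
python3 s.py
python3 - <<'E'
from bench import arm
from h import *
c=arm.calibration("wrist");im,d=arm.get_image("wrist")
np.savez("pics/w2.npz",im=im,d=d,**{k:np.array(v) for k,v in c.items()})
E=c["extrinsics"]
vv,uu=np.mgrid[0:400,0:640];o,r=ray(c,np.c_[uu.ravel(),vv.ravel()])
P=(o+r*d.ravel()[:,None]).reshape(400,640,3)
near=np.hypot(P[:,:,0]-.513,P[:,:,1]-.0805)<.03
for lo,hi in((.16,.18),(.134,.15)):
    s=near&(P[:,:,2]>lo)&(P[:,:,2]<hi);q=P[s];z=np.median(q[:,2]);q=q[abs(q[:,2]-z)<.0025]
    print(len(q),z,cv2.minAreaRect((q[:,:2]*1000).astype(np.float32)))
v,u=np.where(near&(P[:,:,2]>.11));print(u.min(),u.max(),v.min(),v.max())
cr=im[max(v.min()-8,0):v.max()+8,u.min()-8:u.max()+8];f=min(780/cr.shape[1],580/cr.shape[0])
cv2.imwrite("pics/z2.png",cv2.resize(cr,None,fx=f,fy=f,interpolation=2)[:,:,::-1]);print(f)
E
```

```text
14.95 j [ 0.134  0.206  1.812  0.     1.123 -2.158] p [0.5126 0.0811 0.2881] yaw 221.34 q [-1.000e-04 -3.530e-01  9.356e-01  0.000e+00] F [0.35 0.81 0.47] T [ 0.091 -0.101 -0.03 ] tau6 1.462 w 0.0877 g 0.0
533 0.16773213951405508 ((513.8806762695312, 80.26168823242188), (21.91707992553711, 22.039379119873047), 86.99352264404297)
455 0.14106915433807954 ((511.551513671875, 78.24082946777344), (35.09461975097656, 35.06486892700195), 40.220947265625)
217 426 168 399
2.4166666666666665
```

View pics/z2.png

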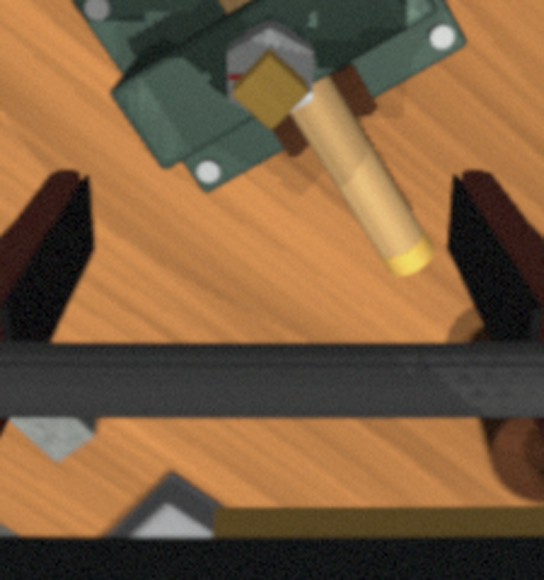

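The view shows the nut's side flats vertical at x≈228 and x≈313, so they're square to the jaw axis, with the head centred at x≈271. I'll descend onto the nut.

Call:
{"fn": "arm_command", "kwargs": {"dp": [[0.05, 0, -5], [0, 0, -5], [0, 0, -3.5], [0, 0, -1.5], [0, 0, -0.9], [0, 0, 0], [0, 0, 0], [0, 0, 0]], "turn": [[0, 0, 0], [0, 0, 0], [0, 0, 0], [0, 0, 0], [0, 0, 0], [0, 0, 0], [0, 0, 0], [0, 0, 0]], "jaw": [1, 1, 1, 1, 1, 1, 1, 1]}}

```text
clock: 16.0
tool_pos: [0.5138, 0.0812, 0.1301]
orientation: [0.001, -0.35, 0.937, -0.0]
ft_force: [-0.6, 0.6, -0.4]
gripper_width: 0.0877
grasp_force: 0.0
```

Call:
{"fn": "arm_command", "kwargs": {"dp": [[0, 0, 0], [0, 0, 0], [0, 0, 0], [0, 0, 0], [0, 0, 0], [0, 0, 0], [0, 0, 0]], "turn": [[0, 0, 0], [0, 0, 0], [0, 0, 0], [0, 0, 0], [0, 0, 0], [0, 0, 0], [0, 0, 0]], "jaw": [0.2, 0, -0.1, -0.3, -1, -1, -1]}}

```text
clock: 16.88
tool_pos: [0.5131, 0.0812, 0.1291]
orientation: [-0.0, -0.351, 0.937, 0.0]
ft_force: [-0.7, 0.9, 0.3]
gripper_width: 0.0356
grasp_force: 30.0
```

```bash
python3 s.py
```

```text
16.88 j [ 0.134  0.429  1.934  0.     0.778 -2.153] p [0.5131 0.0812 0.1291] yaw 221.04 q [-1.000e-04 -3.506e-01  9.365e-01  0.000e+00] F [-0.73  0.9   0.35] T [ 0.252 -0.092  0.034] tau6 0.068 w 0.0356 g 30.0
```

Call:
{"fn": "arm_command", "kwargs": {"dp": [[0, 0, -0.01], [0, 0, -0.01], [0, 0, -0.01], [0, 0, -0.01], [0, 0, -0.01], [0, 0, -0.01]], "turn": [[0, 0, -0.1], [0, 0, -0.1], [0, 0, -0.1], [0, 0, -0.1], [0, 0, -0.1], [0, 0, -0.1]], "jaw": [-1, -1, -1, -1, -1, -1]}}

```text
clock: 17.62
tool_pos: [0.5132, 0.0811, 0.1285]
orientation: [-0.0, -0.057, 0.998, -0.0]
ft_force: [0.5, -0.6, 0.4]
gripper_width: 0.0357
grasp_force: 30.0
```

```bash
python3 s.py
```

```text
17.62 j [ 0.134  0.43   1.935 -0.     0.777 -1.55 ] p [0.5132 0.0811 0.1285] yaw 186.49 q [-0.000e+00 -5.660e-02  9.984e-01 -1.000e-04] F [ 0.47 -0.61  0.38] T [ 0.103 -0.091  0.164] tau6 -0.922 w 0.0357 g 30.0
```

Call:
{"fn": "arm_command", "kwargs": {"dp": [[0, 0, -0.005], [0, 0, -0.005]], "turn": [[0, 0, -0.05], [0, 0, -0.05]], "jaw": [-1, -1]}}

```text
clock: 17.88
tool_pos: [0.5132, 0.081, 0.1284]
orientation: [-0.0, -0.007, 1.0, -0.0]
ft_force: [0.8, 0.6, -0.4]
gripper_width: 0.0359
grasp_force: 30.0
```

```bash
python3 s.py
```

```text
17.88 j [ 0.134  0.43   1.935 -0.     0.777 -1.452] p [0.5132 0.081  0.1284] yaw 180.85 q [-0.0e+00 -7.5e-03  1.0e+00 -1.0e-04] F [ 0.81  0.56 -0.42] T [ 0.035 -0.108  0.123] tau6 -0.398 w 0.0359 g 30.0
```

Call:
{"fn": "arm_command", "kwargs": {"dp": [[0, 0, -0.005], [0, 0, -0.005]], "turn": [[0, 0, -0.05], [0, 0, -0.05]], "jaw": [-1, -1]}}

```text
clock: 18.12
tool_pos: [0.5132, 0.081, 0.1283]
orientation: [-0.0, 0.043, 0.999, -0.0]
ft_force: [0.4, -0.8, 0.7]
gripper_width: 0.0358
grasp_force: 30.0
```

```bash
python3 s.py
```

```text
18.12 j [ 0.134  0.43   1.935 -0.     0.777 -1.352] p [0.5132 0.081  0.1283] yaw 175.12 q [-0.000e+00  4.260e-02  9.991e-01 -1.000e-04] F [ 0.44 -0.76  0.68] T [ 0.047 -0.099  0.083] tau6 -0.404 w 0.0358 g 30.0
```

Call:
{"fn": "arm_command", "kwargs": {"dp": [[0, 0, -0.005], [0, 0, -0.005]], "turn": [[0, 0, -0.05], [0, 0, -0.05]], "jaw": [-1, -1]}}

```text
clock: 18.38
tool_pos: [0.5132, 0.081, 0.1282]
orientation: [0.0, 0.092, 0.996, -0.0]
ft_force: [0.1, -0.8, 0.0]
gripper_width: 0.0358
grasp_force: 30.0
```

```bash
python3 s.py
```

```text
18.38 j [ 0.134  0.43   1.935 -0.     0.776 -1.252] p [0.5132 0.081  0.1282] yaw 169.39 q [ 0.000e+00  9.240e-02  9.957e-01 -1.000e-04] F [ 0.08 -0.8   0.02] T [-0.013 -0.097  0.176] tau6 -0.404 w 0.0358 g 30.0
```

Call:
{"fn": "arm_command", "kwargs": {"dp": [[0, 0, -0.005], [0, 0, -0.005]], "turn": [[0, 0, -0.05], [0, 0, -0.05]], "jaw": [-1, -1]}}

```text
clock: 18.62
tool_pos: [0.5132, 0.081, 0.1281]
orientation: [0.0, 0.142, 0.99, -0.0]
ft_force: [-0.5, -0.9, 0.3]
gripper_width: 0.0358
grasp_force: 30.0
```

```bash
python3 s.py
```

```text
18.62 j [ 0.134  0.431  1.935 -0.     0.776 -1.152] p [0.5132 0.081  0.1281] yaw 163.66 q [ 0.000e+00  1.421e-01  9.899e-01 -1.000e-04] F [-0.55 -0.89  0.32] T [ 0.052 -0.088  0.134] tau6 -0.404 w 0.0358 g 30.0
```

Call:
{"fn": "arm_command", "kwargs": {"dp": [[0, 0, -0.005], [0, 0, -0.005]], "turn": [[0, 0, -0.05], [0, 0, -0.05]], "jaw": [-1, -1]}}

```text
clock: 18.88
tool_pos: [0.5132, 0.081, 0.128]
orientation: [0.0, 0.191, 0.982, -0.0]
ft_force: [-1.0, 0.1, 0.4]
gripper_width: 0.036
grasp_force: 30.0
```

```bash
python3 s.py
```

```text
18.88 j [ 0.134  0.431  1.935 -0.     0.776 -1.052] p [0.5132 0.081  0.128 ] yaw 157.94 q [ 0.000e+00  1.913e-01  9.815e-01 -1.000e-04] F [-1.05  0.09  0.44] T [ 0.002 -0.139  0.13 ] tau6 -0.404 w 0.036 g 30.0
```

Call:
{"fn": "arm_command", "kwargs": {"dp": [[0, 0, -0.005], [0, 0, -0.005]], "turn": [[0, 0, -0.05], [0, 0, -0.05]], "jaw": [-1, -1]}}

```text
clock: 19.12
tool_pos: [0.5132, 0.0809, 0.1279]
orientation: [-0.0, 0.24, 0.971, -0.0]
ft_force: [-0.6, -0.4, 1.3]
gripper_width: 0.0358
grasp_force: 30.0
```

```bash
python3 s.py
```

```text
19.12 j [ 0.134  0.431  1.935 -0.     0.776 -0.952] p [0.5132 0.0809 0.1279] yaw 152.21 q [-0.000e+00  2.402e-01  9.707e-01 -2.000e-04] F [-0.55 -0.44  1.31] T [-0.032 -0.104  0.13 ] tau6 -0.404 w 0.0358 g 30.0
```

Call:
{"fn": "arm_command", "kwargs": {"dp": [[0, 0, -0.005], [0, 0, -0.005]], "turn": [[0, 0, -0.05], [0, 0, -0.05]], "jaw": [-1, -1]}}

```text
clock: 19.38
tool_pos: [0.5132, 0.0809, 0.1279]
orientation: [0.0, 0.288, 0.958, -0.0]
ft_force: [-0.1, -1.3, 0.9]
gripper_width: 0.0357
grasp_force: 30.0
```

```bash
python3 s.py
```

```text
19.38 j [ 0.134  0.431  1.935 -0.     0.776 -0.852] p [0.5132 0.0809 0.1279] yaw 146.47 q [ 0.000e+00  2.884e-01  9.575e-01 -2.000e-04] F [-0.12 -1.34  0.88] T [-0.066 -0.112  0.115] tau6 -0.404 w 0.0357 g 30.0
```

Call:
{"fn": "arm_command", "kwargs": {"dp": [[0, 0, -0.005], [0, 0, -0.005]], "turn": [[0, 0, -0.05], [0, 0, -0.05]], "jaw": [-1, -1]}}

```text
clock: 19.62
tool_pos: [0.5131, 0.0809, 0.1278]
orientation: [0.0, 0.336, 0.942, -0.0]
ft_force: [-1.0, -0.6, 0.8]
gripper_width: 0.0357
grasp_force: 30.0
```

```bash
python3 s.py
```

```text
19.62 j [ 0.134  0.431  1.935 -0.     0.776 -0.752] p [0.5131 0.0809 0.1278] yaw 140.75 q [ 0.000e+00  3.359e-01  9.419e-01 -2.000e-04] F [-0.96 -0.61  0.78] T [-0.119 -0.115  0.118] tau6 -0.404 w 0.0357 g 30.0
```

Call:
{"fn": "arm_command", "kwargs": {"dp": [[0, 0, -0.005], [0, 0, -0.005]], "turn": [[0, 0, -0.05], [0, 0, -0.05]], "jaw": [-1, -1]}}

```text
clock: 19.88
tool_pos: [0.5131, 0.0809, 0.1276]
orientation: [-0.0, 0.383, 0.924, -0.0]
ft_force: [-0.7, -0.6, 0.7]
gripper_width: 0.0359
grasp_force: 30.0
```

```bash
python3 s.py
```

```text
19.88 j [ 0.134  0.431  1.935 -0.     0.775 -0.652] p [0.5131 0.0809 0.1276] yaw 135.02 q [-0.000e+00  3.825e-01  9.239e-01 -2.000e-04] F [-0.66 -0.63  0.69] T [-0.099 -0.064  0.172] tau6 -0.404 w 0.0359 g 30.0
```

Call:
{"fn": "arm_command", "kwargs": {"dp": [[0, 0, -0.005], [0, 0, -0.005]], "turn": [[0, 0, -0.05], [0, 0, -0.05]], "jaw": [-1, -1]}}

```text
clock: 20.12
tool_pos: [0.5131, 0.0809, 0.1276]
orientation: [0.0, 0.428, 0.904, -0.0]
ft_force: [-0.4, -0.8, 0.5]
gripper_width: 0.036
grasp_force: 30.0
```

```bash
python3 s.py
```

```text
20.12 j [ 1.340e-01  4.320e-01  1.935e+00 -1.000e-03  7.750e-01 -5.520e-01] p [0.5131 0.0809 0.1276] yaw 129.29 q [ 0.000e+00  4.282e-01  9.037e-01 -2.000e-04] F [-0.42 -0.82  0.47] T [-0.163 -0.076  0.096] tau6 -0.404 w 0.036 g 30.0
```

Call:
{"fn": "arm_command", "kwargs": {"dp": [[0, 0, -0.005], [0, 0, -0.005]], "turn": [[0, 0, -0.05], [0, 0, -0.05]], "jaw": [-1, -1]}}

```text
clock: 20.38
tool_pos: [0.5131, 0.0809, 0.1275]
orientation: [0.0, 0.473, 0.881, -0.0]
ft_force: [-1.2, -1.2, 1.1]
gripper_width: 0.0359
grasp_force: 30.0
```

```bash
python3 s.py
```

```text
20.38 j [ 1.340e-01  4.320e-01  1.935e+00 -1.000e-03  7.750e-01 -4.520e-01] p [0.5131 0.0809 0.1275] yaw 123.56 q [ 0.000e+00  4.729e-01  8.811e-01 -2.000e-04] F [-1.22 -1.21  1.05] T [-0.182 -0.047  0.165] tau6 -0.404 w 0.0359 g 30.0
```

Call:
{"fn": "arm_command", "kwargs": {"dp": [[0, 0, -0.005], [0, 0, -0.005]], "turn": [[0, 0, -0.05], [0, 0, -0.05]], "jaw": [-1, -1]}}

```text
clock: 20.62
tool_pos: [0.5131, 0.0809, 0.1274]
orientation: [0.0, 0.516, 0.856, -0.0]
ft_force: [-0.6, 0.0, 1.1]
gripper_width: 0.0358
grasp_force: 30.0
```

```bash
python3 s.py
```

```text
20.62 j [ 1.340e-01  4.320e-01  1.935e+00 -1.000e-03  7.750e-01 -3.520e-01] p [0.5131 0.0809 0.1274] yaw 117.83 q [ 0.000e+00  5.163e-01  8.564e-01 -3.000e-04] F [-0.62  0.02  1.11] T [-0.155 -0.037  0.096] tau6 -0.404 w 0.0358 g 30.0
```

Call:
{"fn": "arm_command", "kwargs": {"dp": [[0, 0, -0.005], [0, 0, -0.005]], "turn": [[0, 0, -0.05], [0, 0, -0.05]], "jaw": [-1, -1]}}

```text
clock: 20.88
tool_pos: [0.5131, 0.0809, 0.1273]
orientation: [0.0, 0.558, 0.83, -0.0]
ft_force: [-0.1, -0.6, 1.5]
gripper_width: 0.0361
grasp_force: 30.0
```

```bash
python3 s.py
```

```text
20.88 j [ 1.340e-01  4.320e-01  1.935e+00 -1.000e-03  7.750e-01 -2.520e-01] p [0.5131 0.0809 0.1273] yaw 112.1 q [ 0.000e+00  5.585e-01  8.295e-01 -3.000e-04] F [-0.14 -0.58  1.48] T [-0.236 -0.03   0.161] tau6 -0.404 w 0.0361 g 30.0
```

Call:
{"fn": "arm_command", "kwargs": {"dp": [[0, 0, -0.005], [0, 0, -0.005]], "turn": [[0, 0, -0.05], [0, 0, -0.05]], "jaw": [-1, -1]}}

```text
clock: 21.12
tool_pos: [0.5131, 0.0808, 0.1272]
orientation: [0.0, 0.599, 0.801, -0.0]
ft_force: [-1.3, -0.7, 0.8]
gripper_width: 0.0359
grasp_force: 30.0
```

```bash
python3 s.py
```

```text
21.12 j [ 1.340e-01  4.320e-01  1.935e+00 -1.000e-03  7.740e-01 -1.520e-01] p [0.5131 0.0808 0.1272] yaw 106.37 q [ 0.000e+00  5.993e-01  8.006e-01 -3.000e-04] F [-1.33 -0.74  0.77] T [-0.178  0.021  0.083] tau6 -0.405 w 0.0359 g 30.0
```

Call:
{"fn": "arm_command", "kwargs": {"dp": [[0, 0, -0.005], [0, 0, -0.005]], "turn": [[0, 0, -0.05], [0, 0, -0.05]], "jaw": [-1, -1]}}

```text
clock: 21.38
tool_pos: [0.5131, 0.0808, 0.1271]
orientation: [0.0, 0.638, 0.77, -0.0]
ft_force: [-1.2, -1.1, 1.6]
gripper_width: 0.0357
grasp_force: 30.0
```

```bash
python3 s.py
```

```text
21.38 j [ 1.340e-01  4.320e-01  1.935e+00 -1.000e-03  7.740e-01 -5.200e-02] p [0.5131 0.0808 0.1271] yaw 100.64 q [ 0.000e+00  6.385e-01  7.696e-01 -3.000e-04] F [-1.16 -1.07  1.63] T [-0.252  0.043  0.108] tau6 -0.405 w 0.0357 g 30.0
```

Call:
{"fn": "arm_command", "kwargs": {"dp": [[0, 0, -0.005], [0, 0, -0.005]], "turn": [[0, 0, -0.05], [0, 0, -0.05]], "jaw": [-1, -1]}}

```text
clock: 21.62
tool_pos: [0.513, 0.0808, 0.127]
orientation: [0.0, 0.676, 0.737, -0.0]
ft_force: [-0.1, -1.4, 1.6]
gripper_width: 0.0359
grasp_force: 30.0
```

```bash
python3 s.py
```

```text
21.62 j [ 1.340e-01  4.320e-01  1.936e+00 -1.000e-03  7.740e-01  4.800e-02] p [0.513  0.0808 0.127 ] yaw 94.91 q [ 0.000e+00  6.761e-01  7.368e-01 -3.000e-04] F [-0.08 -1.42  1.63] T [-0.194  0.048  0.14 ] tau6 -0.405 w 0.0359 g 30.0
```

Call:
{"fn": "arm_command", "kwargs": {"dp": [[0, 0, -0.005], [0, 0, -0.005]], "turn": [[0, 0, -0.05], [0, 0, -0.05]], "jaw": [-1, -1]}}

```text
clock: 21.88
tool_pos: [0.513, 0.0808, 0.1269]
orientation: [0.0, 0.712, 0.702, -0.0]
ft_force: [-0.7, -2.1, 1.7]
gripper_width: 0.0358
grasp_force: 30.0
```

```bash
python3 s.py
```

```text
21.88 j [ 1.340e-01  4.330e-01  1.936e+00 -1.000e-03  7.740e-01  1.480e-01] p [0.513  0.0808 0.1269] yaw 89.19 q [ 1.000e-04  7.121e-01  7.021e-01 -3.000e-04] F [-0.67 -2.08  1.71] T [-0.2    0.05   0.137] tau6 -0.405 w 0.0358 g 30.0
```

Call:
{"fn": "arm_command", "kwargs": {"dp": [[0, 0, -0.005], [0, 0, -0.005]], "turn": [[0, 0, -0.05], [0, 0, -0.05]], "jaw": [-1, -1]}}

```text
clock: 22.12
tool_pos: [0.513, 0.0808, 0.1268]
orientation: [0.0, 0.746, 0.666, -0.0]
ft_force: [-0.9, -1.3, 1.3]
gripper_width: 0.0359
grasp_force: 30.0
```

```bash
python3 s.py
```

```text
22.12 j [ 1.340e-01  4.330e-01  1.936e+00 -1.000e-03  7.740e-01  2.480e-01] p [0.513  0.0808 0.1268] yaw 83.46 q [ 0.000e+00  7.463e-01  6.656e-01 -3.000e-04] F [-0.86 -1.31  1.29] T [-0.221  0.099  0.145] tau6 -0.405 w 0.0359 g 30.0
```

Call:
{"fn": "arm_command", "kwargs": {"dp": [[0, 0, -0.005], [0, 0, -0.005]], "turn": [[0, 0, -0.05], [0, 0, -0.05]], "jaw": [-1, -1]}}

```text
clock: 22.38
tool_pos: [0.5129, 0.0808, 0.1267]
orientation: [0.0, 0.779, 0.627, -0.0]
ft_force: [-0.7, -1.0, 2.7]
gripper_width: 0.0355
grasp_force: 30.0
```

```bash
python3 s.py
```

```text
22.38 j [ 1.340e-01  4.330e-01  1.936e+00 -1.000e-03  7.740e-01  3.480e-01] p [0.5129 0.0808 0.1267] yaw 77.72 q [ 0.000e+00  7.787e-01  6.274e-01 -4.000e-04] F [-0.7  -0.98  2.73] T [-0.228  0.082  0.094] tau6 -0.405 w 0.0355 g 30.0
```

Call:
{"fn": "arm_command", "kwargs": {"dp": [[0, 0, -0.005], [0, 0, -0.005]], "turn": [[0, 0, -0.05], [0, 0, -0.05]], "jaw": [-1, -1]}}

```text
clock: 22.62
tool_pos: [0.5129, 0.0808, 0.1266]
orientation: [0.0, 0.809, 0.588, -0.0]
ft_force: [-0.6, -2.1, 2.2]
gripper_width: 0.0356
grasp_force: 30.0
```

```bash
python3 s.py
```

```text
22.62 j [ 1.340e-01  4.330e-01  1.936e+00 -1.000e-03  7.730e-01  4.480e-01] p [0.5129 0.0808 0.1266] yaw 71.99 q [ 0.000e+00  8.090e-01  5.877e-01 -4.000e-04] F [-0.56 -2.09  2.2 ] T [-0.238  0.158  0.125] tau6 -0.405 w 0.0356 g 30.0
```

Call:
{"fn": "arm_command", "kwargs": {"dp": [[0, 0, -0.005], [0, 0, -0.005]], "turn": [[0, 0, -0.05], [0, 0, -0.05]], "jaw": [-1, -1]}}

```text
clock: 22.88
tool_pos: [0.5129, 0.0809, 0.1265]
orientation: [0.0, 0.837, 0.547, -0.0]
ft_force: [-1.3, -1.4, 2.9]
gripper_width: 0.0357
grasp_force: 30.0
```

```bash
python3 s.py
```

```text
22.88 j [ 1.340e-01  4.330e-01  1.936e+00 -1.000e-03  7.730e-01  5.480e-01] p [0.5129 0.0809 0.1265] yaw 66.27 q [ 0.000e+00  8.374e-01  5.466e-01 -4.000e-04] F [-1.34 -1.42  2.87] T [-0.221  0.169  0.145] tau6 -0.405 w 0.0357 g 30.0
```

Call:
{"fn": "arm_command", "kwargs": {"dp": [[0, 0, -0.005], [0, 0, -0.005]], "turn": [[0, 0, -0.05], [0, 0, -0.05]], "jaw": [-1, -1]}}

```text
clock: 23.12
tool_pos: [0.5129, 0.0808, 0.1264]
orientation: [0.0, 0.864, 0.504, -0.0]
ft_force: [-1.7, -1.2, 2.6]
gripper_width: 0.0358
grasp_force: 30.0
```

```bash
python3 s.py
```

```text
23.12 j [ 1.340e-01  4.330e-01  1.936e+00 -1.000e-03  7.730e-01  6.480e-01] p [0.5129 0.0808 0.1264] yaw 60.54 q [ 1.000e-04  8.637e-01  5.041e-01 -4.000e-04] F [-1.7  -1.18  2.62] T [-0.276  0.217  0.075] tau6 -0.401 w 0.0358 g 30.0
```

Call:
{"fn": "arm_command", "kwargs": {"dp": [[0, 0, -0.005], [0, 0, -0.005]], "turn": [[0, 0, -0.05], [0, 0, -0.05]], "jaw": [-1, -1]}}

```text
clock: 23.38
tool_pos: [0.5129, 0.0809, 0.1263]
orientation: [0.0, 0.888, 0.46, -0.0]
ft_force: [-0.9, -1.6, 2.1]
gripper_width: 0.0357
grasp_force: 30.0
```

```bash
python3 s.py
```

```text
23.38 j [ 1.340e-01  4.330e-01  1.936e+00 -1.000e-03  7.730e-01  7.480e-01] p [0.5129 0.0809 0.1263] yaw 54.81 q [ 1.000e-04  8.878e-01  4.603e-01 -4.000e-04] F [-0.94 -1.58  2.12] T [-0.165  0.204  0.119] tau6 -0.403 w 0.0357 g 30.0
```

Call:
{"fn": "arm_command", "kwargs": {"dp": [[0, 0, -0.005], [0, 0, -0.005]], "turn": [[0, 0, -0.05], [0, 0, -0.05]], "jaw": [-1, -1]}}

```text
clock: 23.62
tool_pos: [0.5129, 0.0809, 0.1262]
orientation: [0.0, 0.91, 0.415, -0.0]
ft_force: [-1.3, -1.9, 3.4]
gripper_width: 0.0356
grasp_force: 30.0
```

```bash
python3 s.py
```

```text
23.62 j [ 1.340e-01  4.340e-01  1.936e+00 -1.000e-03  7.730e-01  8.480e-01] p [0.5129 0.0809 0.1262] yaw 49.08 q [ 1.000e-04  9.097e-01  4.153e-01 -4.000e-04] F [-1.33 -1.94  3.41] T [-0.153  0.243  0.159] tau6 -0.392 w 0.0356 g 30.0
```

Call:
{"fn": "arm_command", "kwargs": {"dp": [[0, 0, -0.005], [0, 0, -0.005]], "turn": [[0, 0, -0.05], [0, 0, -0.05]], "jaw": [-1, -1]}}

```text
clock: 23.88
tool_pos: [0.5129, 0.0809, 0.1262]
orientation: [0.0, 0.929, 0.369, -0.0]
ft_force: [-2.1, -0.6, 3.3]
gripper_width: 0.0357
grasp_force: 30.0
```

```bash
python3 s.py
```

```text
23.88 j [ 0.134  0.434  1.936 -0.     0.773  0.948] p [0.5129 0.0809 0.1262] yaw 43.35 q [ 1.000e-04  9.293e-01  3.693e-01 -4.000e-04] F [-2.07 -0.56  3.27] T [-0.213  0.179  0.15 ] tau6 -0.384 w 0.0357 g 30.0
```

Call:
{"fn": "arm_command", "kwargs": {"dp": [[0, 0, -0.005], [0, 0, -0.005]], "turn": [[0, 0, -0.05], [0, 0, -0.05]], "jaw": [-1, -1]}}

```text
clock: 24.12
tool_pos: [0.5129, 0.0809, 0.1261]
orientation: [0.0, 0.947, 0.322, -0.0]
ft_force: [-2.2, -1.0, 4.1]
gripper_width: 0.0361
grasp_force: 30.0
```

```bash
python3 s.py
```

```text
24.12 j [ 0.134  0.434  1.936 -0.     0.772  1.048] p [0.5129 0.0809 0.1261] yaw 37.62 q [ 1.000e-04  9.466e-01  3.224e-01 -4.000e-04] F [-2.17 -1.04  4.15] T [-0.109  0.292  0.169] tau6 -0.373 w 0.0361 g 30.0
```

Call:
{"fn": "arm_command", "kwargs": {"dp": [[0, 0, -0.005], [0, 0, -0.005]], "turn": [[0, 0, -0.05], [0, 0, -0.05]], "jaw": [-1, -1]}}

```text
clock: 24.38
tool_pos: [0.5128, 0.0809, 0.126]
orientation: [0.0, 0.962, 0.275, -0.0]
ft_force: [-2.0, -0.7, 3.3]
gripper_width: 0.0357
grasp_force: 30.0
```

```bash
python3 s.py
```

```text
24.38 j [ 0.134  0.434  1.936 -0.     0.772  1.148] p [0.5128 0.0809 0.126 ] yaw 31.89 q [ 1.000e-04  9.615e-01  2.747e-01 -4.000e-04] F [-1.99 -0.71  3.28] T [-0.132  0.34   0.12 ] tau6 -0.359 w 0.0357 g 30.0
```

Call:
{"fn": "arm_command", "kwargs": {"dp": [[0, 0, -0.005], [0, 0, -0.005]], "turn": [[0, 0, -0.05], [0, 0, -0.05]], "jaw": [-1, -1]}}

```text
clock: 24.62
tool_pos: [0.5128, 0.0809, 0.1259]
orientation: [0.0, 0.974, 0.226, -0.0]
ft_force: [-2.4, -0.9, 5.0]
gripper_width: 0.0359
grasp_force: 30.0
```

```bash
python3 s.py
```

```text
24.62 j [ 0.134  0.434  1.936 -0.     0.772  1.248] p [0.5128 0.0809 0.1259] yaw 26.16 q [ 1.000e-04  9.740e-01  2.263e-01 -4.000e-04] F [-2.41 -0.86  5.02] T [-0.125  0.342  0.198] tau6 -0.344 w 0.0359 g 30.0
```

Call:
{"fn": "arm_command", "kwargs": {"dp": [[0, 0, -0.005], [0, 0, -0.005]], "turn": [[0, 0, -0.05], [0, 0, -0.05]], "jaw": [-1, -1]}}

```text
clock: 24.88
tool_pos: [0.5128, 0.0809, 0.1259]
orientation: [0.0, 0.984, 0.177, -0.0]
ft_force: [-2.3, -0.6, 4.9]
gripper_width: 0.036
grasp_force: 30.0
```

```bash
python3 s.py
```

```text
24.88 j [ 0.134  0.434  1.936 -0.     0.772  1.348] p [0.5128 0.0809 0.1259] yaw 20.43 q [ 1.000e-04  9.841e-01  1.774e-01 -4.000e-04] F [-2.29 -0.63  4.92] T [-0.112  0.401  0.212] tau6 -0.326 w 0.036 g 30.0
```

Call:
{"fn": "arm_command", "kwargs": {"dp": [[0, 0, 0], [0, 0, -0.005]], "turn": [[0, 0, -0.05], [0, 0, -0.05]], "jaw": [-1, -1]}}

```text
clock: 25.12
tool_pos: [0.5128, 0.081, 0.1258]
orientation: [0.0, 0.992, 0.128, -0.0]
ft_force: [-3.2, -1.0, 4.5]
gripper_width: 0.0358
grasp_force: 30.0
```

```bash
python3 s.py
```

```text
25.12 j [ 0.134  0.434  1.936 -0.     0.772  1.448] p [0.5128 0.081  0.1258] yaw 14.71 q [ 1.000e-04  9.918e-01  1.280e-01 -4.000e-04] F [-3.24 -0.98  4.48] T [-0.01   0.426  0.233] tau6 -0.306 w 0.0358 g 30.0
```

Call:
{"fn": "arm_command", "kwargs": {"dp": [[0, 0, 0], [0, 0, -0.005]], "turn": [[0, 0, -0.05], [0, 0, -0.05]], "jaw": [-1, -1]}}

```text
clock: 25.38
tool_pos: [0.5128, 0.081, 0.1258]
orientation: [0.0, 0.997, 0.078, -0.0]
ft_force: [-3.4, -0.2, 6.1]
gripper_width: 0.0357
grasp_force: 30.0
```

```bash
python3 s.py
```

```text
25.38 j [ 0.134  0.434  1.936 -0.     0.772  1.548] p [0.5128 0.081  0.1258] yaw 8.99 q [ 2.000e-04  9.969e-01  7.830e-02 -4.000e-04] F [-3.41 -0.19  6.07] T [-0.024  0.439  0.243] tau6 -0.284 w 0.0357 g 30.0
```

Call:
{"fn": "arm_command", "kwargs": {"dp": [[0, 0, 0], [0, 0, -0.005]], "turn": [[0, 0, -0.05], [0, 0, -0.05]], "jaw": [-1, -1]}}

```text
clock: 25.62
tool_pos: [0.5128, 0.081, 0.1257]
orientation: [0.0, 1.0, 0.028, -0.0]
ft_force: [-2.7, 0.0, 4.5]
gripper_width: 0.0359
grasp_force: 30.0
```

```bash
python3 s.py
```

```text
25.62 j [ 0.134  0.434  1.936 -0.     0.772  1.648] p [0.5128 0.081  0.1257] yaw 3.26 q [ 2.000e-04  9.996e-01  2.840e-02 -4.000e-04] F [-2.72  0.01  4.47] T [0.038 0.402 0.268] tau6 -0.26 w 0.0359 g 30.0
```

Call:
{"fn": "arm_command", "kwargs": {"dp": [[0, 0, 0], [0, 0, -0.005]], "turn": [[0, 0, -0.05], [0, 0, -0.05]], "jaw": [-1, -1]}}

```text
clock: 25.88
tool_pos: [0.5128, 0.081, 0.1257]
orientation: [0.0, 1.0, -0.022, -0.0]
ft_force: [-2.6, -0.7, 3.5]
gripper_width: 0.0358
grasp_force: 30.0
```

```bash
python3 s.py
```

```text
25.88 j [ 0.134  0.435  1.936 -0.     0.771  1.748] p [0.5128 0.081  0.1257] yaw -2.47 q [ 2.000e-04  9.998e-01 -2.160e-02 -4.000e-04] F [-2.59 -0.73  3.55] T [0.07  0.448 0.291] tau6 -0.234 w 0.0358 g 30.0
```

Call:
{"fn": "arm_command", "kwargs": {"dp": [[0, 0, 0], [0, 0, -0.005]], "turn": [[0, 0, -0.05], [0, 0, -0.05]], "jaw": [-1, -1]}}

```text
clock: 26.12
tool_pos: [0.5128, 0.081, 0.1256]
orientation: [0.0, 0.997, -0.071, -0.0]
ft_force: [-2.7, 0.1, 5.2]
gripper_width: 0.0354
grasp_force: 30.0
```

```bash
python3 s.py
```

```text
26.12 j [ 0.134  0.435  1.936 -0.     0.771  1.848] p [0.5128 0.081  0.1256] yaw -8.2 q [ 2.000e-04  9.974e-01 -7.150e-02 -4.000e-04] F [-2.66  0.06  5.21] T [0.045 0.403 0.329] tau6 -0.206 w 0.0354 g 30.0
```

Call:
{"fn": "arm_command", "kwargs": {"dp": [[0, 0, 0], [0, 0, -0.005]], "turn": [[0, 0, -0.05], [0, 0, -0.05]], "jaw": [-1, -1]}}

```text
clock: 26.38
tool_pos: [0.5128, 0.081, 0.1255]
orientation: [0.0, 0.993, -0.121, -0.0]
ft_force: [-3.1, 0.3, 4.3]
gripper_width: 0.0362
grasp_force: 30.0
```

```bash
python3 s.py
```

```text
26.38 j [ 0.134  0.435  1.936 -0.     0.771  1.948] p [0.5128 0.081  0.1255] yaw -13.92 q [ 2.000e-04  9.926e-01 -1.212e-01 -4.000e-04] F [-3.06  0.34  4.32] T [0.13  0.347 0.346] tau6 -0.177 w 0.0362 g 30.0
```

The nut reads 0.346 N m. I'll give it one last nudge to about 0.36, then release and lift.

Call:
{"fn": "arm_command", "kwargs": {"dp": [[0, 0, 0], [0, 0, 0], [0, 0, 0], [0, 0, 0], [0, 0, 0], [0, 0, 0], [0, 0, 0], [0, 0, 0], [0, 0, 3], [0, 0, 5], [0, 0, 5], [0, 0, 2], [0, 0, 0], [0, 0, 0]], "turn": [[0, 0, -0.05], [0, 0, 0], [0, 0, 0], [0, 0, 0], [0, 0, 0], [0, 0, 0], [0, 0, 0], [0, 0, 0], [0, 0, 0], [0, 0, 0], [0, 0, 0], [0, 0, 0], [0, 0, 0], [0, 0, 0]], "jaw": [-1, -1, -1, 1, 1, 1, 1, 1, 1, 1, 1, 1, 1, 1]}}

```text
clock: 28.12
tool_pos: [0.5125, 0.081, 0.2742]
orientation: [0.0, 0.989, -0.146, -0.001]
ft_force: [-0.1, -0.8, 0.6]
gripper_width: 0.0879
grasp_force: 0.0
```

```bash
python3 s.py
python3 - <<'E'
from bench import arm
from h import *
c=arm.calibration("wrist");im,d=arm.get_image("wrist")
vv,uu=np.mgrid[0:400,0:640];o,r=ray(c,np.c_[uu.ravel(),vv.ravel()])
P=(o+r*d.ravel()[:,None]).reshape(400,640,3)
near=np.hypot(P[:,:,0]-.513,P[:,:,1]-.0805)<.03
for lo,hi in((.16,.18),(.130,.15)):
    s=near&(P[:,:,2]>lo)&(P[:,:,2]<hi);q=P[s];z=np.median(q[:,2]);q=q[abs(q[:,2]-z)<.0025]
    print(len(q),z,cv2.minAreaRect((q[:,:2]*1000).astype(np.float32)))
cv2.imwrite("pics/w3.png",im[:,:,::-1])
E
```

```text
28.12 j [0.134 0.223 1.826 0.    1.095 1.997] p [0.5125 0.081  0.2742] yaw -16.74 q [ 2.000e-04  9.893e-01 -1.456e-01 -8.000e-04] F [-0.08 -0.82  0.62] T [ 0.037  0.001 -0.063] tau6 -0.0 w 0.0879 g 0.0
585 0.16780066370492486 ((514.2846069335938, 80.78587341308594), (21.864944458007812, 21.870140075683594), 86.91666412353516)
536 0.13718670674357875 ((517.7240600585938, 79.96566772460938), (35.80200958251953, 33.866607666015625), 76.61056518554688)
```

View pics/w3.png

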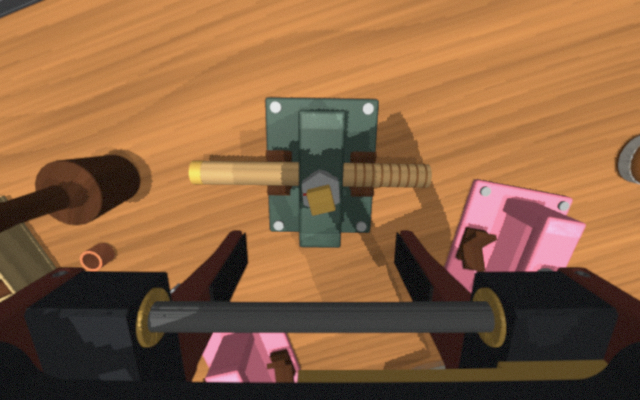

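The picture shows the gripper clear above the fixture. The head at (320,200) has the same angle and height as before the nut was tightened. The nut at (320,187) is about 3.9 mm lower, and the blank is undisturbed. I'll hand it in.

```bash
python3 -c "
from bench import arm
print(arm.close_job())"
```

```text
the job is handed in; nothing more can be done
None
```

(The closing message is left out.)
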